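Tidy the potting shelf: bottles, hose couplings and a thumb pot

TASK

Sort the mixed handful on the shelf: put the two small feed bottles into the divided wooden box, one in each cell, both hose couplings into the pale blue tray, and the little terracotta pot onto the terracotta saucer. Everything should end up standing upright on the floor of its place, let go and at rest. Do not push or tip the white jar or the glass cloche.

Things in the scene. Friction and masses are not known exactly. Their poses are not given: they have to be found in the camera images.
- amber_bottle: Small round closed amber glass bottle with a white cap, standing loose. Straight body 38 mm in diameter from the underside to 70 mm up, shoulder, then a cap 26 mm in diameter; 95 mm tall; about 90 g. Origin: centre of its underside, z up. Belongs in the bottle box.
- blue_bottle: Small round closed dark blue glass bottle with a black cap, standing loose. Straight body 38 mm in diameter from the underside to 70 mm up, shoulder, then a cap 26 mm in diameter; 95 mm tall; about 90 g. Origin: centre of its underside, z up. Belongs in the bottle box.
- orange_coupling: Round orange plastic hose coupling with a black lower collar, standing loose on the collar: 36 mm in diameter, 60 mm tall, straight-sided (35 mm diameter above 22 mm); about 50 g. Origin: centre of its underside, z up. Belongs in the coupling tray.
- yellow_coupling: Round yellow plastic hose coupling with a black lower collar, standing loose on the collar: 36 mm in diameter, 60 mm tall, straight-sided (35 mm diameter above 22 mm); about 50 g. Origin: centre of its underside, z up. Belongs in the coupling tray.
- thumb_pot: Small open terracotta plant pot, standing loose: 60 mm tall, underside 42 mm in diameter, tapering out to 50 mm at 40 mm up, with a straight rim band 58 mm in diameter from 41 to 60 mm up; wall 4 mm; about 100 g. Origin: centre of its underside, z up. Belongs on the saucer.
- bottle_box: Open light-wood box, fixed, 70 mm (its x) by 135 mm (its y) and 36 mm high, walls and divider 5 mm thick, floor 5 mm thick. One divider, as high as the walls, lies across the middle and makes two cells of 60 by 60 mm, centred at y = +32.5 and -32.5 mm in its own frame. Origin: centre of its underside, z up.
- coupling_tray: Shallow open pale blue plastic tray without dividers, fixed, 92 mm (its x) by 148 mm (its y) and 20 mm high, walls and floor 4 mm thick; room for both couplings side by side along its y. Origin: centre of its underside, z up.
- saucer: Round terracotta saucer, fixed: 94 mm in diameter at the rim, 18 mm high, inner floor 72 mm in diameter and 6 mm above the underside, wall 5 mm. Origin: centre of its underside, z up.
- jar: White plastic jar with a screw lid, loose bystander to be left alone: about 74 mm in diameter, 100 mm tall. Origin: centre of its underside.
- cloche: Clear glass bell cloche with a round knob, loose bystander to be left alone: 124 mm in diameter, 160 mm tall. Origin: centre of its underside.
There are look-alikes about, which are no part of the job. Of the things that look like the blue_bottle, take the one that is nearest to the robot's base at the start.

How it is judged:
By the outcome, as a careful person would: the job done as asked, in the order asked, and still so for the second after the job is handed in, with the robot touching nothing.
It also fails if it takes over 136 s, if anything falls off the work surface, if the arm or the gripper's body presses on something with over 40 N, if the wrist force passes 120 N, or if a joint passes its speed limit or range.

ROBOT

A 6-joint arm with a two-finger parallel gripper is mounted at the origin on the work surface. World frame = base frame: x ahead of the robot, y to its left, z up, the work surface at z = 0. Lengths are in mm, angles in rad, forces in N, time in s.
With the tool pointing down it reaches from about 300 to 875 mm from the base axis. Payload 4.2 kg.
Tool frame: the origin (TCP) lies on the centre line of the jaws, within the pads' length; the fingertips stand 19 mm ahead of it and the grasp point (between the pads) is the TCP (r.finger_overhang is the distance from the TCP to the fingertips, in mm); y points along the fingers, x is the direction in which the jaws open and shut, and the axes are right-handed (so a half turn about y gives the same grasp; the last joint's range is limited). The gripper opens to 85 mm and grips with 20 to 120 N. Pads are 22 mm wide; open, the fingers measure 114 mm over their backs; the gripper's body (76 mm by 85 mm) begins 54 mm behind the grasp point. The pads swing forward as they close: fully open they stand 13 mm farther back than shut.
Start: joints at [-1.197, 0.32, 1.565, -0, 1.257, -0.02], TCP at [220.631, -531, 250.338] pointing down, gripper open.
Joint ranges: [-3.11, 3.11], [-0.84, 2.01], [0.21, 2.61], [-1.34, 4.49], [0.05, 2.63], [-2.56, 2.56]. Speed limits (rad/s): [2.57, 2.57, 3.14, 3.14, 3.14, 3.14].

INTERFACE

Orientations are given as a 3x3 rotation matrix whose columns are the frame's x, y, z axes.
In Python, from station import r gives the robot as it stands.
- The arm moves only by the shell command python3 -m creep 'ROWS' [FORCE]. ROWS is JSON, a list of rows, each a list of 7 numbers: the opening, from 0 (shut) to 1 (fully open), then the shift along the tool's x, y, z normalised to -1 to 1, where 1 is 0.08 m, then the turn, a rotation vector about the tool's x, y, z normalised to -1 to 1, where 1 is 90 degrees. In form: [[claw, x, y, z, wx, wy, wz], ...]. A call has 1 to 5 rows; each row shifts and turns the commanded pose from where the row before left it, along the tool's axes as they then stand; what a row does not reach is not made up. A row lasts 1/8 s, in which the tool goes at most 62.5 mm and 10.7 degrees, less where a joint would pass 70% of its speed; a pose out of reach is approached as far as the arm can. A call with a number of a shift or a turn outside -1 to 1 is refused whole. A call with a gripper value outside its range is refused whole. The fingers move at their own pace and stop on an object; FORCE is the grip in N (left out, the last holds). Time passes only in rows, so rows that do not move let the fingers close. It gives the time, the measured TCP pose, the force and the opening at its end, in the units of the state.
- r.state(): the state, without advancing time (a new reading comes with each control period).
- r.grab_frame(name): name is "side" or "top"; returns (picture, depth): 480x640x3 uint8, red, green, blue; 480x640 float32, mm along the optical axis (not along the pixel's ray), 0 where there is no reading.
- r.calibration(name): a dict with "mtx" (3x3 intrinsics, pixels), "k1" (the pictures are not rectified: a ray, as slopes to the right and down, at radius r is drawn at 1 + k1 r^2 times it, then the intrinsics apply), "xyz" and "attitude" of the camera in the world. Camera axes: x right, y down, z forward; pixel columns grow to the right and rows downward; lengths in mm; the calibration is good to about 2 mm. A picture is of the moment at which its call begins. calibration takes no time and is no camera call.
- r.close_job(): hands the job in, once; it reports no verdict.
The state is a dict: "time_s": time; "joint_positions": joint angles; "joint_velocities": joint speeds; "joint_efforts": joint torques, N m; "position": TCP position; "tool_rot": TCP orientation; "force": force on the tool from outside, world axes, zero at the start; "ft_torque": the same for the moment, N m; "grip_width": opening from 0.0 (shut) to 1.0 (fully open).
Only numpy, scipy, OpenCV 4.12 (cv2) and the standard library are available. Lean on these libraries where they do the work, as an engineer would, in place of code of your own. Each camera call takes 0.05 s, during which the arm holds its last target.

## Working session

There is one attempt and no reset: what is moved stays moved. The work goes in short steps, Python scripts to look and compute and a shell command to move; the robot and the scene stay as the last step left them, time stands still between calls to the robot, and variables do not carry over. Pictures are saved under pics/ and viewed, and the job is handed in when it is done.

```bash
mkdir -p pics; ls; python3 - <<'E'
from station import r
import cv2,numpy as np
for n in("side","top"):
    p,d=r.grab_frame(n); cv2.imwrite(f"pics/{n}0.png",p[:,:,::-1]); np.save(f"pics/{n}0.npy",d)
    print(n,r.calibration(n))
print(r.state()); print(r.finger_overhang)
E
```

```text
pics
side {'mtx': array([[564.63674734,   0.        , 323.43349177],
       [  0.        , 564.63674734, 243.95767642],
       [  0.        ,   0.        ,   1.        ]]), 'k1': -0.030853443174079394, 'xyz': array([421.61698185, 929.07072298, 772.75717385]), 'attitude': array([[-0.99722387, -0.05013975,  0.05505044],
       [-0.07427849,  0.61800927, -0.78265398],
       [ 0.00522039, -0.78457029, -0.6200179 ]])}
top {'mtx': array([[527.76882906,   0.        , 315.83899967],
       [  0.        , 527.76882906, 247.96324974],
       [  0.        ,   0.        ,   1.        ]]), 'k1': -0.08282194196485371, 'xyz': array([ 389.92848547,   -4.13137574, 1457.06933341]), 'attitude': array([[-1.14533867e-03, -9.97907650e-01,  6.46452655e-02],
       [-9.99978949e-01,  7.30047372e-04, -6.44741266e-03],
       [ 6.38672831e-03, -6.46512891e-02, -9.97887479e-01]])}
{'time_s': 0.1, 'joint_positions': array([-1.19702114e+00,  3.20227681e-01,  1.56553403e+00, -1.74849876e-05,
        1.25739903e+00, -1.99998097e-02]), 'joint_velocities': array([ 0.00048417, -0.00081954, -0.00305179, -0.0009353 , -0.00054598,
        0.00056855]), 'joint_efforts': array([ 1.68733604e-04, -4.16409159e+01, -2.34704250e+01, -9.41965072e-05,
        4.93353320e-03,  1.67187369e-05]), 'position': array([ 220.46967055, -530.63588926,  249.57540464]), 'tool_rot': array([[ 3.83681756e-01, -5.88043955e-04,  9.23465194e-01],
       [-9.23464050e-01,  1.45374452e-03,  3.83682206e-01],
       [-1.56810446e-03, -9.99998770e-01,  1.47377972e-05]]), 'force': array([-0.12336034,  0.68676906, -0.38750162]), 'ft_torque': array([-0.04254897, -0.00091363, -0.0408171 ]), 'grip_width': 1.001061467523539}
19.0
```

View pics/top0.png

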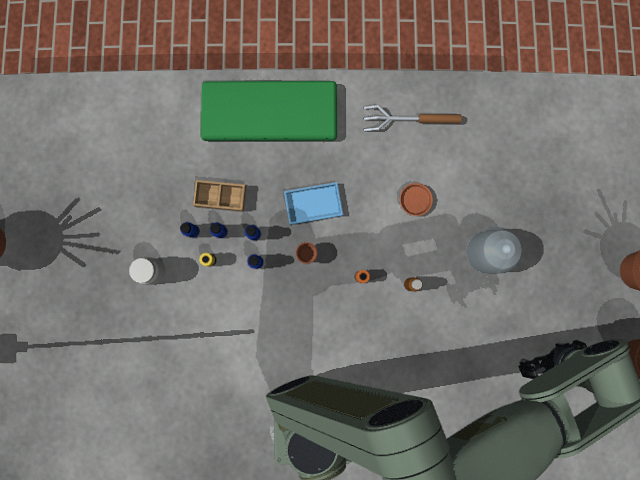

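View pics/side0.png

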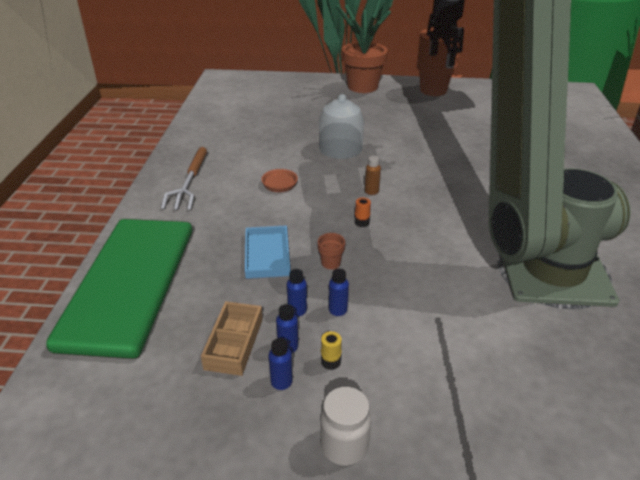

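```bash
cat > h.py <<'E'
from station import r
import cv2,numpy as np
def rays(n,uv):
    c=r.calibration(n);K=c["mtx"]
    q=cv2.undistortPoints(np.array(uv,float).reshape(-1,1,2),K,np.array([c["k1"],0,0,0.])).reshape(-1,2)
    return c["xyz"],np.c_[q,np.ones(len(q))]@np.array(c["attitude"]).T
def onplane(n,uv,z):
    o,d=rays(n,uv); t=(z-o[2])/d[:,2]; return o+d*t[:,None]
def cloud(n,d):
    v,u=np.mgrid[0:480,0:640]
    o,dd=rays(n,np.c_[u.ravel(),v.ravel()])
    P=o+dd*d.reshape(-1,1); P[d.ravel()<=0]=np.nan
    return P.reshape(480,640,3)
def circ(P):  # circle fit of xy
    A=np.c_[2*P[:,:2],np.ones(len(P))]; s=np.linalg.lstsq(A,(P[:,:2]**2).sum(1),rcond=None)[0]
    return s[0],s[1],np.sqrt(s[2]+s[0]**2+s[1]**2)
E
python3 - <<'E'
from h import *
d=np.load("pics/top0.npy");P=cloud("top",d);Z=P[...,2]
print("table z",np.nanmedian(Z[300:320,100:200]), np.nanmedian(Z[150:165,250:400]))
im=cv2.imread("pics/top0.png")
m=((Z>12)&(Z<400)).astype(np.uint8); m[:75]=0;m[315:]=0
n,l,s,c=cv2.connectedComponentsWithStats(m)
for i in range(1,n):
    if s[i,4]<40: continue
    q=P[l==i]; zt=np.nanpercentile(q[:,2],95)
    t=q[q[:,2]>zt-6]
    lo,hi=np.nanmin(t,0),np.nanmax(t,0)
    cc=cv2.minEnclosingCircle(t[:,:2].astype(np.float32))
    print(s[i],"ztop %.0f"%zt,"top mid",((lo+hi)/2)[:2].round(),"size",(hi-lo)[:2].round(),"circ",np.round(cc[0]),round(cc[1]),"rgb",np.median(im[l==i],0)[::-1])
E
```

```text
table z -0.1561341713713773 -0.3939534363596522
[ 200   81  137   60 8089] ztop 39 top mid [867. 119.] size [165. 372.] circ [869. 117.] 198 rgb [ 54. 133.  75.]
[364 105  98  26 738] ztop 30 top mid [ 848. -295.] size [ 69. 250.] circ [ 852. -295.] 125 rgb [131.  94.  62.]
[193 180  53  32 518] ztop 40 top mid [627. 252.] size [ 83. 140.] circ [625. 252.] 74 rgb [132. 107.  80.]
[284 183  59  41 289] ztop 24 top mid [607.  -6.] size [111. 159.] circ [606.  -6.] 85 rgb [102. 148. 183.]
[399 183  34  34 226] ztop 22 top mid [ 617. -289.] size [92. 92.] circ [ 617. -289.] 47 rgb [144.5  89.5  67. ]
[180 222  19  16 227] ztop 98 top mid [530. 329.] size [21. 25.] circ [530. 329.] 13 rgb [18. 28. 51.]
[210 223  17  15 199] ztop 99 top mid [529. 250.] size [24. 24.] circ [529. 250.] 13 rgb [20. 28. 52.]
[244 224  16  16 197] ztop 97 top mid [526. 159.] size [24. 24.] circ [525. 159.] 13 rgb [26. 31. 54.]
[ 467  227   55   47 2005] ztop 140 top mid [ 475. -490.] size [61. 66.] circ [ 475. -489.] 34 rgb [111. 120. 123.]
[  0 229   4  25  70] ztop 39 top mid [504. 862.] size [31.  8.] circ [504. 865.] 15 rgb [49.5 30.  21. ]
[295 242  22  22 230] ztop 64 top mid [470.  14.] size [53. 56.] circ [470.  14.] 28 rgb [105.  64.  46.]
[621 250  19  41 553] ztop 123 top mid [ 425. -858.] size [66. 14.] circ [ 425. -862.] 33 rgb [97. 58. 42.]
[200 252  16  14 177] ztop 65 top mid [454. 279.] size [32. 33.] circ [453. 279.] 17 rgb [130. 120.  55.]
[247 254  16  14 184] ztop 99 top mid [447. 151.] size [21. 24.] circ [447. 151.] 12 rgb [27.5 32.  54. ]
[129 257  36  28 801] ztop 104 top mid [421. 439.] size [62. 66.] circ [420. 439.] 34 rgb [199. 199. 195.]
[355 270  14  13 154] ztop 65 top mid [ 407. -135.] size [29. 32.] circ [ 407. -135.] 17 rgb [152.  87.  44.]
[404 277  19  14 213] ztop 98 top mid [ 386. -273.] size [23. 25.] circ [ 385. -273.] 13 rgb [114.  78.  55.]
```

```bash
python3 - <<'E'
from h import *
im=cv2.imread("pics/top0.png")
cv2.imwrite("pics/topz.png",cv2.resize(im[170:300,110:370],None,fx=3,fy=3,interpolation=cv2.INTER_CUBIC))
cv2.imwrite("pics/topz2.png",cv2.resize(im[170:300,290:550],None,fx=3,fy=3,interpolation=cv2.INTER_CUBIC))
E
```

```text
(no output)
```

View pics/topz.png

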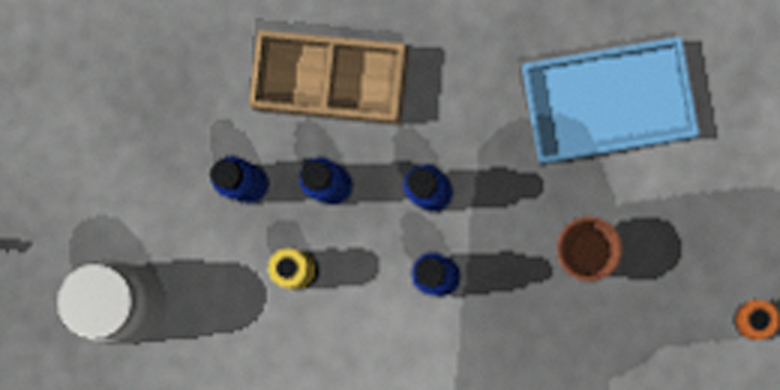

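View pics/topz2.png

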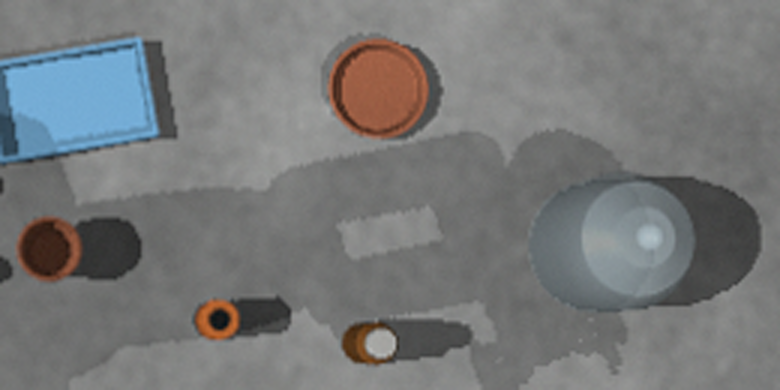

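```bash
cat > meas.py <<'E'
from h import *
import sys
def meas(tag):
    pt,dt=r.grab_frame("top");ps,ds=r.grab_frame("side")
    for n,p,d in(("top",pt,dt),("side",ps,ds)):
        cv2.imwrite(f"pics/{n}{tag}.png",p[:,:,::-1]);np.save(f"pics/{n}{tag}.npy",d)
def slab(n,tag,xy,R,zlo,zhi):
    P=cloud(n,np.load(f"pics/{n}{tag}.npy")).reshape(-1,3)
    k=(np.hypot(P[:,0]-xy[0],P[:,1]-xy[1])<R)&(P[:,2]>zlo)&(P[:,2]<zhi)
    return P[k]
E
python3 - <<'E'
from meas import *
O={"amber":(386,-273,95,13,70,19),"blue":(447,151,95,13,70,19),"orange":(407,-135,60,17.5,60,17.5),"yellow":(454,279,60,17.5,60,17.5),"pot":(470,14,60,29,60,29),"saucer":(617,-289,18,47,18,47)}
for k,(x,y,h,rt,hb,rb) in O.items():
    # top: bbox of top face projected on plane h
    t=slab("top","0",(x,y),rt+12,h-4,h+8)
    c=cv2.minEnclosingCircle(t[:,:2].astype(np.float32))
    s=slab("side","0",(x,y),rt+15,h-4,h+8)
    c2=cv2.minEnclosingCircle(s[:,:2].astype(np.float32)) if len(s) else None
    b=slab("side","0",(x,y),rb+14,8,hb-25)
    f=circ(b) if len(b)>5 else None
    print(k,"top",np.round(c[0],1),round(c[1],1),"z%.0f"%np.median(t[:,2]),"| side top",c2 and np.round(c2[0],1),c2 and round(c2[1],1),"z%.0f"%np.median(s[:,2]),"| side body fit",f and np.round(f,1))
for k,x,y,R,h in(("box",627,252,85,36),("tray",607,-6,95,20)):
    for n in("top","side"):
        t=slab(n,"0",(x,y),R,h-6,h+8)
        m=cv2.minAreaRect(t[:,:2].astype(np.float32)); print(k,n,m)
E
```

```text
amber top [ 385.1 -273.3] 13.0 z95 | side top [ 385.3 -270.9] 14.7 z93 | side body fit [ 386.3 -268.8   16. ]
blue top [447. 151.] 12.5 z96 | side top [449.2 153.4] 14.2 z95 | side body fit [447.8 154.1  17.6]
orange top [ 406.9 -136.2] 17.3 z60 | side top [ 409.5 -134.9] 20.2 z60 | side body fit [ 407.5 -132.2   15.2]
yellow top [452.7 279. ] 17.2 z60 | side top [454.4 284.2] 19.3 z60 | side body fit [453.2 283.4  17. ]
pot top [469.5  14. ] 28.6 z61 | side top [469.6  16.4] 31.2 z59 | side body fit [470.3  16.2  22.1]
saucer top [ 617.2 -289.6] 46.9 z18 | side top [ 621.8 -286.1] 47.7 z16 | side body fit None
box top ((604.8470458984375, 253.47213745117188), (138.25006103515625, 116.44623565673828), 83.66435241699219)
box side ((604.6567993164062, 257.34368896484375), (139.75189208984375, 122.41239166259766), 84.15797424316406)
tray top ((607.1729125976562, -4.71380615234375), (90.34374237060547, 148.6975555419922), 9.720821380615234)
tray side ((609.2919311523438, -2.7671432495117188), (92.16917419433594, 155.70977783203125), 9.916160583496094)
```

```bash
python3 - <<'E'
from meas import *
for n in("top","side"):
    t=slab(n,"0",(627,252),85,32,44); t=t[t[:,0]>575]
    m=cv2.minAreaRect(t[:,:2].astype(np.float32)); print(n,m); c=np.array(m[0])
    a=np.radians(m[2]-90 if m[2]>45 else m[2])
    for s in(1,-1): print(c+s*32.5*np.array([-np.sin(a),np.cos(a)]))
a=np.radians(9.72);c=np.array([607.2,-4.7])
for s in(1,-1): print("tray",c+s*33*np.array([-np.sin(a),np.cos(a)]))
E
```

```text
top ((626.8110961914062, 250.79287719726562), (137.8085479736328, 71.15189361572266), 83.90740203857422)
[630.26050358 283.10930628]
[623.3616888  218.47644811]
side ((629.8642578125, 254.68409729003906), (139.58074951171875, 71.76475524902344), 84.17961120605469)
[633.16009323 287.01654955]
[626.56842239 222.35164503]
tray [601.62849632  27.82627164]
tray [612.77150368 -37.22627164]
```

```bash
python3 -m creep '[[0.8,0,0,0,0,-0.107,0],[0.8,0,0,0,0,-0.107,0],[0.8,0,0,0,0,-0.107,0],[0.8,0,0,0,0,-0.107,0]]'; python3 -m creep '[[0.8,0,0,0,0,-0.107,0],[0.8,0,0,0,0,-0.107,0],[0.8,0,0,0,0,-0.107,0],[0.8,0,0,0,0,0,0]]'
```

```text
time_s: 0.6
position: [220.5, -530.7, 249.8]
tool_rot: [[0.878, -0.0, 0.479], [-0.479, 0.001, 0.878], [-0.001, -1.0, 0.001]]
force: [0.1, -0.2, 0.4]
grip_width: 0.802
time_s: 1.1
position: [220.5, -530.8, 249.9]
tool_rot: [[1.0, -0.0, 0.002], [-0.002, 0.001, 1.0], [-0.0, -1.0, 0.001]]
force: [-0.9, -0.4, -0.3]
grip_width: 0.801
```

```bash
python3 -m creep '[[0.8,0.344,0,0.539,0,0,0],[0.8,0.344,0,0.539,0,0,0],[0.8,0.344,0,0.539,0,0,0],[0.8,0.344,0,0.539,0,0,0],[0.8,0.344,0,0.539,0,0,0]]'; python3 -m creep '[[0.8,0.344,0.3,0.539,0,0,0],[0.8,0,0.4,0,0,0,0],[0.8,0,0,0,0,0,0]]'
```

```text
time_s: 1.72
position: [358.9, -314.0, 250.3]
tool_rot: [[1.0, 0.0, 0.004], [-0.004, -0.0, 1.0], [0.0, -1.0, -0.0]]
force: [0.6, -0.5, 0.7]
grip_width: 0.804
time_s: 2.1
position: [384.8, -270.9, 192.5]
tool_rot: [[1.0, -0.004, 0.001], [-0.001, 0.003, 1.0], [-0.004, -1.0, 0.003]]
force: [0.3, 0.7, 0.6]
grip_width: 0.796
```

```bash
python3 -m creep '[[0.8,0,0.4,0,0,0,0],[0.8,0,0.3,0,0,0,0],[0.8,0,0,0,0,0,0]]'; python3 - <<'E'
from meas import *
meas("1")
im=cv2.imread("pics/side1.png")
cv2.imwrite("pics/side1z.png",cv2.resize(im[80:260,280:480],None,fx=3,fy=3,interpolation=cv2.INTER_CUBIC))
print(r.state()["position"])
E
```

```text
time_s: 2.48
position: [385.3, -272.7, 138.1]
tool_rot: [[1.0, -0.002, 0.003], [-0.003, 0.001, 1.0], [-0.002, -1.0, 0.001]]
force: [-0.3, 0.5, -0.1]
grip_width: 0.807
[ 386.48513227 -273.40139973  139.65273533]
```

View pics/side1z.png

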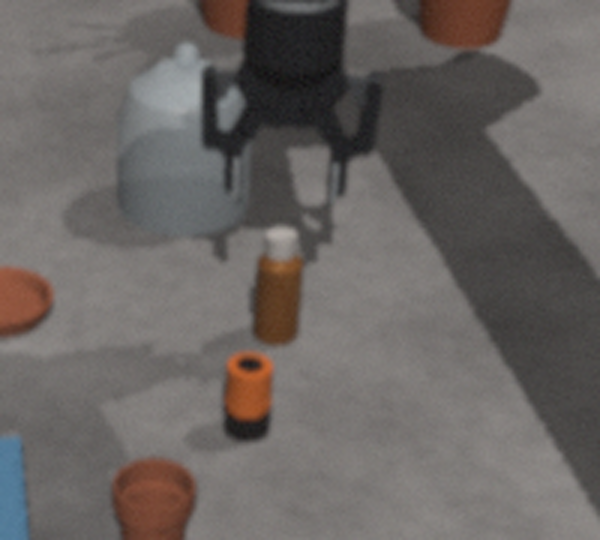

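The side view shows the jaws (fingers at about x 228 and 343 in the crop) centred over the amber bottle (cap at 283,242). Descending and gripping.

```bash
python3 -m creep '[[0.8,0,0.35,0,0,0,0],[0.8,0,0.35,0,0,0,0],[0.8,0,0.3,0,0,0,0],[0.8,0,0,0,0,0,0]]' 35; python3 -m creep '[[0.2,0,0,0,0,0,0],[0.2,0,0,0,0,0,0],[0.2,0,0,0,0,0,0],[0.2,0,0,0,0,0,0],[0.2,0,0,0,0,0,0]]' 35
```

```text
time_s: 3.08
position: [385.8, -272.6, 58.4]
tool_rot: [[1.0, -0.001, 0.001], [-0.001, 0.0, 1.0], [-0.001, -1.0, 0.0]]
force: [-0.1, -0.1, -0.2]
grip_width: 0.797
time_s: 3.7
position: [386.6, -273.1, 59.9]
tool_rot: [[1.0, 0.002, 0.0], [-0.0, -0.002, 1.0], [0.002, -1.0, -0.002]]
force: [-1.1, -0.0, 6.5]
grip_width: 0.434
```

```bash
python3 -m creep '[[0.2,0,-0.3,0,0,0,0],[0.2,0,-0.5,0,0,0,0],[0.2,0,-0.5,0,0,0,0],[0.2,0,-0.35,0,0,0,0],[0.2,0,0,0,0,0,0]]'; python3 -m creep '[[0.2,0.249,0,0.5125,0,0,0],[0.2,0.249,0,0.5125,0,0,0],[0.2,0.249,0,0.5125,0,0,0],[0.2,0.249,0,0.5125,0,0,0],[0.2,0.249,0,0.5125,0,0,0]]';  python3 -m creep '[[0.2,0.249,0,0.5125,0,0,0],[0.2,0.249,0,0.5125,0,0,0],[0.2,0.249,0,0.5125,0,0,0],[0.2,0.249,0,0.5125,0,0,0],[0.2,0.249,0,0.5125,0,0,0]]'; python3 -m creep '[[0.2,0.249,0,0.5125,0,0,0],[0.2,0.249,0,0.5125,0,0,0],[0.2,0,0,0,0,0,0],[0.2,0,0,0,0,0,0]]'
```

```text
time_s: 4.32
position: [387.0, -273.1, 192.7]
tool_rot: [[1.0, 0.005, 0.001], [-0.001, -0.004, 1.0], [0.005, -1.0, -0.004]]
force: [-0.9, 0.0, -0.6]
grip_width: 0.433
time_s: 4.95
position: [485.3, -65.9, 188.9]
tool_rot: [[1.0, -0.002, 0.001], [-0.001, 0.0, 1.0], [-0.002, -1.0, 0.0]]
force: [-0.1, 0.2, -1.6]
grip_width: 0.433
time_s: 5.58
position: [585.0, 138.8, 188.5]
tool_rot: [[1.0, -0.003, 0.0], [-0.0, -0.001, 1.0], [-0.003, -1.0, -0.001]]
force: [0.4, -0.5, -0.4]
grip_width: 0.428
time_s: 6.08
position: [624.2, 218.9, 188.6]
tool_rot: [[1.0, -0.003, 0.0], [-0.0, -0.002, 1.0], [-0.003, -1.0, -0.002]]
force: [-0.2, -0.0, -0.1]
grip_width: 0.433
```

```bash
python3 - <<'E'
from meas import *
meas("2")
a=cv2.imread("pics/side2.png")[200:440,150:400];b=cv2.imread("pics/top2.png")[140:320,130:330]
cv2.imwrite("pics/z2.png",np.hstack([cv2.resize(a,(400,384)),cv2.resize(b,(400,384))]))
P=slab("top","2",(625,220),40,60,260)
s=r.state();print(s["position"],s["force"],s["grip_width"])
E
```

```text
[624.42452273 218.30301357 189.61168207] [ 0.48649253 -0.13402206  0.3550503 ] 0.4283379238375562
```

View pics/z2.png

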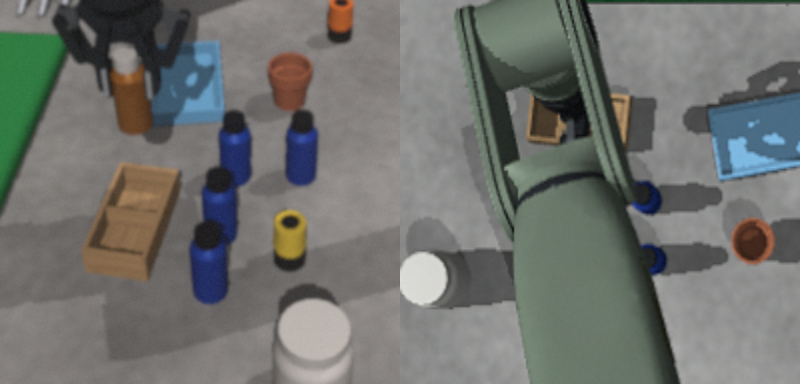

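Side view: the amber bottle hangs upright in the jaws near the box's right-hand cell. Lowering.

```bash
python3 -m creep '[[0.2,0,0.4,0,0,0,0],[0.2,0,0.4,0,0,0,0],[0.2,0,0.4,0,0,0,0],[0.2,0,0.15,0,0,0,0],[0.2,0,0,0,0,0,0]]'; python3 -m creep '[[0.2,0,0.1,0,0,0,0],[0.2,0,0.03,0,0,0,0],[0.2,0,0,0,0,0,0]]'
```

```text
time_s: 6.8
position: [624.9, 218.8, 82.1]
tool_rot: [[1.0, -0.001, 0.001], [-0.001, -0.0, 1.0], [-0.001, -1.0, -0.0]]
force: [-0.6, -0.2, -0.0]
grip_width: 0.427
time_s: 7.18
position: [625.2, 219.6, 72.2]
tool_rot: [[1.0, 0.0, 0.0], [-0.0, 0.0, 1.0], [0.0, -1.0, 0.0]]
force: [-0.3, 0.8, -1.4]
grip_width: 0.433
```

```bash
python3 -m creep '[[0.2,0,0.05,0,0,0,0],[0.2,0,0.02,0,0,0,0],[0.2,0,0,0,0,0,0]]'; python3 -m creep '[[0.2,0,0.02,0,0,0,0],[0.2,0,0,0,0,0,0],[0.2,0,0,0,0,0,0]]'
```

```text
time_s: 7.55
position: [625.0, 219.5, 66.1]
tool_rot: [[1.0, -0.0, 0.0], [-0.0, -0.0, 1.0], [-0.0, -1.0, -0.0]]
force: [-0.0, -0.4, -0.9]
grip_width: 0.43
time_s: 7.92
position: [625.3, 219.6, 65.0]
tool_rot: [[1.0, 0.001, 0.001], [-0.001, 0.0, 1.0], [0.001, -1.0, 0.0]]
force: [-0.7, 0.6, 1.7]
grip_width: 0.43
```

```bash
python3 -m creep '[[0.2,0,0.02,0,0,0,0],[0.2,0,0,0,0,0,0]]'; python3 -m creep '[[0.2,0,0.015,0,0,0,0],[0.2,0,0,0,0,0,0]]'
```

```text
time_s: 8.18
position: [625.3, 219.7, 64.9]
tool_rot: [[1.0, 0.001, 0.001], [-0.001, 0.0, 1.0], [0.001, -1.0, 0.0]]
force: [-3.1, -0.6, 9.1]
grip_width: 0.429
time_s: 8.43
position: [625.3, 219.7, 64.8]
tool_rot: [[1.0, 0.002, 0.0], [-0.0, 0.001, 1.0], [0.002, -1.0, 0.001]]
force: [-5.6, -0.9, 14.5]
grip_width: 0.434
```

```bash
python3 -m creep '[[0.2,0,-0.025,0,0,0,0],[0.55,0,0,0,0,0,0],[0.75,0,0,0,0,0,0],[0.75,0,0,0,0,0,0]]'; python3 -m creep '[[0.75,0,-0.3,0,0,0,0],[0.75,0,-0.5,0,0,0,0],[0.75,0,-0.5,0,0,0,0],[0.75,0,-0.2,0,0,0,0],[0.75,0,0,0,0,0,0]]'
```

```text
time_s: 8.93
position: [625.1, 219.4, 63.4]
tool_rot: [[1.0, -0.001, 0.0], [-0.0, -0.0, 1.0], [-0.001, -1.0, -0.0]]
force: [0.6, 1.1, 0.6]
grip_width: 0.748
time_s: 9.55
position: [625.4, 219.6, 184.3]
tool_rot: [[1.0, 0.001, 0.0], [-0.0, 0.0, 1.0], [0.001, -1.0, 0.0]]
force: [0.2, 0.2, -0.6]
grip_width: 0.745
```

```bash
python3 -m creep '[[0.75,-0.554,0,-0.2125,0,0,0],[0.75,-0.554,0,-0.2125,0,0,0],[0.75,-0.554,0,-0.2125,0,0,0],[0.75,-0.554,0,-0.2125,0,0,0],[0.75,0,0,0,0,0,0]]'; python3 - <<'E'
from meas import *
meas("3")
a=cv2.imread("pics/side3.png")[200:440,150:400];b=cv2.imread("pics/top3.png")[140:320,130:330]
cv2.imwrite("pics/z3.png",np.hstack([cv2.resize(a,(400,384)),cv2.resize(b,(400,384))]))
s=r.state();print(s["position"],s["force"],s["grip_width"])
E
```

```text
time_s: 10.18
position: [443.3, 150.1, 181.8]
tool_rot: [[1.0, -0.007, 0.001], [-0.001, -0.002, 1.0], [-0.007, -1.0, -0.002]]
force: [1.0, -0.1, 0.4]
grip_width: 0.751
[447.52401537 151.49085661 182.87352218] [ 0.5968425  -0.10794732  0.123088  ] 0.7522431127731499
```

View pics/z3.png

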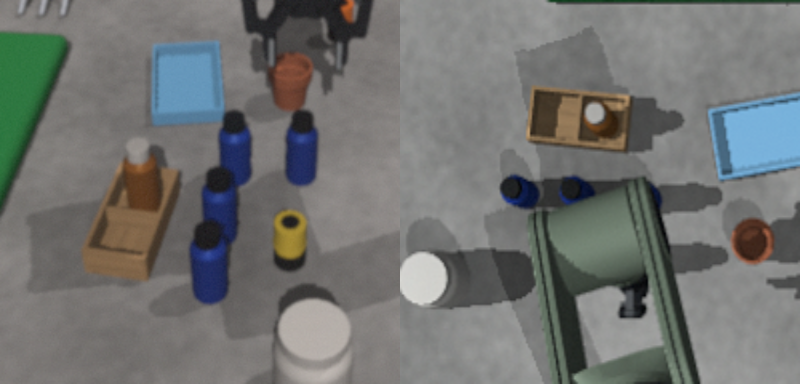

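Amber stands upright in the box's right cell (cap at 138,152 in the left crop, 595,113 in the right). The jaws are above the nearest blue bottle (302,150). Descending 125 mm.

```bash
python3 -m creep '[[0.75,0,0.4,0,0,0,0],[0.75,0,0.4,0,0,0,0],[0.75,0,0.4,0,0,0,0],[0.75,0,0.35,0,0,0,0],[0.75,0,0,0,0,0,0]]'; python3 -m creep '[[0.2,0,0,0,0,0,0],[0.2,0,0,0,0,0,0],[0.2,0,0,0,0,0,0],[0.2,0,0,0,0,0,0]]' 35
```

```text
time_s: 10.9
position: [447.5, 151.6, 57.7]
tool_rot: [[1.0, -0.005, 0.0], [-0.0, -0.001, 1.0], [-0.005, -1.0, -0.001]]
force: [-0.7, -0.1, 1.3]
grip_width: 0.746
time_s: 11.4
position: [448.4, 151.8, 60.6]
tool_rot: [[1.0, 0.002, 0.0], [-0.0, 0.0, 1.0], [0.002, -1.0, 0.0]]
force: [0.4, 0.6, 2.6]
grip_width: 0.433
```

```bash
python3 -m creep '[[0.2,0,-0.3,0,0,0,0],[0.2,0,-0.5,0,0,0,0],[0.2,0,-0.5,0,0,0,0],[0.2,0,-0.35,0,0,0,0],[0.2,0,0,0,0,0,0]]'; python3 -m creep '[[0.2,0.459,0,0.331,0,0,0],[0.2,0.459,0,0.331,0,0,0],[0.2,0.459,0,0.331,0,0,0],[0.2,0.459,0,0.331,0,0,0],[0.2,0.459,0,0.331,0,0,0]]';  python3 -m creep '[[0.2,0,0.3,0,0,0,0],[0.2,0,0.4,0,0,0,0],[0.2,0,0.3,0,0,0,0],[0.2,0,0,0,0,0,0]]'; python3 - <<'E'
from meas import *
meas("4")
a=cv2.imread("pics/side4.png")[200:440,150:400]
cv2.imwrite("pics/z4.png",cv2.resize(a,(500,480)))
s=r.state();print(s["position"],s["force"],s["grip_width"])
E
```

```text
time_s: 12.02
position: [448.8, 151.9, 193.8]
tool_rot: [[1.0, 0.005, 0.001], [-0.001, 0.001, 1.0], [0.005, -1.0, 0.001]]
force: [-0.2, -0.1, -1.1]
grip_width: 0.435
time_s: 12.65
position: [631.8, 284.4, 189.2]
tool_rot: [[1.0, -0.004, 0.0], [-0.0, -0.002, 1.0], [-0.004, -1.0, -0.002]]
force: [0.5, 0.1, 0.0]
grip_width: 0.436
time_s: 13.15
position: [629.2, 282.9, 107.4]
tool_rot: [[1.0, -0.008, 0.0], [-0.0, -0.003, 1.0], [-0.008, -1.0, -0.003]]
force: [0.1, -1.2, -1.1]
grip_width: 0.431
[631.32812574 283.83613721 111.21083974] [ 1.02445138  0.96295953 -0.96719615] 0.43225204487576535
```

View pics/z4.png

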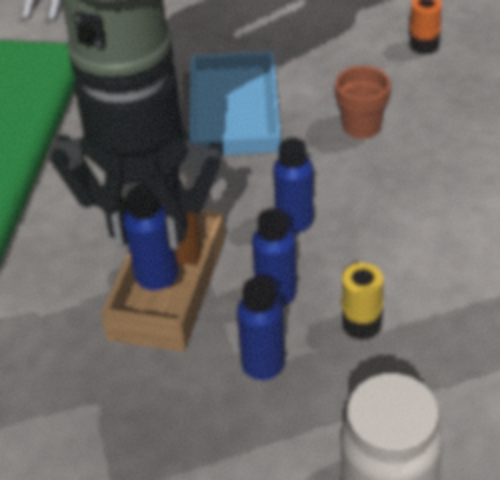

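```bash
python3 - <<'E'
from meas import *
# vertical line projection in side view at bottle
c=r.calibration("side")
for (x,y,z0) in((631,284,50),(447.8,152,0)):
    R=np.array(c["attitude"]).T
    rv=cv2.Rodrigues(R)[0];t=-R@c["xyz"]
    p=cv2.projectPoints(np.array([[x,y,z0],[x,y,z0+95.]]),rv,t,c["mtx"],np.array([c["k1"],0,0,0]))[0].reshape(-1,2)
    print(p.round(1),((p-[150,200])*2).round())
im=cv2.imread("pics/side4.png").astype(int);P=cloud("side",np.load("pics/side4.npy"))
m=(im[...,0]>im[...,2]+30)&(im[...,0]>60)&(np.hypot(P[...,0]-631,P[...,1]-284)<40)&(im[...,1]<100)
q=P[m]
for z in range(50,150,10):
    k=q[(q[:,2]>=z)&(q[:,2]<z+10)]
    if len(k)>5: print(z,np.round([k[:,0].min(),k[:,0].max(),k[:,1].max()],1))
E
```

```text
[[227.2 336.2]
 [221.2 295.9]] [[154. 272.]
 [142. 192.]]
[[337.7 308.6]
 [338.8 271.5]] [[375. 217.]
 [378. 143.]]
50 [612.  643.2 304.5]
60 [611.8 644.6 305.1]
70 [612.3 644.9 304.3]
80 [611.3 643.2 304. ]
90 [614.6 645.7 304.5]
100 [614.1 647.3 304.6]
110 [614.3 650.2 304.8]
120 [612.9 648.  303.2]
```

The bottle only looked tilted: a true vertical there projects from (154,272) to (142,192), as seen, and the body is plumb in the cloud. Lowering.

```bash
python3 -m creep '[[0.2,0,0.2,0,0,0,0],[0.2,0,0.2,0,0,0,0],[0.2,0,0.08,0,0,0,0],[0.2,0,0,0,0,0,0],[0.2,0,0,0,0,0,0]]'; python3 -m creep '[[0.2,0,0.03,0,0,0,0],[0.2,0,0,0,0,0,0],[0.2,0,0,0,0,0,0]]'; python3 -m creep '[[0.2,0,0.03,0,0,0,0],[0.2,0,0,0,0,0,0],[0.2,0,0,0,0,0,0]]'
```

```text
time_s: 13.88
position: [631.9, 284.0, 73.9]
tool_rot: [[1.0, 0.001, 0.001], [-0.001, 0.0, 1.0], [0.001, -1.0, 0.0]]
force: [0.3, 0.9, -0.6]
grip_width: 0.429
time_s: 14.25
position: [631.5, 283.9, 71.2]
tool_rot: [[1.0, 0.0, 0.0], [-0.0, -0.0, 1.0], [0.0, -1.0, -0.0]]
force: [0.6, -0.4, -0.5]
grip_width: 0.43
time_s: 14.62
position: [631.5, 283.9, 68.6]
tool_rot: [[1.0, -0.0, 0.0], [-0.0, -0.0, 1.0], [-0.0, -1.0, -0.0]]
force: [-0.3, 0.1, -1.1]
grip_width: 0.432
```

```bash
python3 -m creep '[[0.2,0,0.025,0,0,0,0],[0.2,0,0,0,0,0,0],[0.2,0,0,0,0,0,0]]'; python3 -m creep '[[0.2,0,0.02,0,0,0,0],[0.2,0,0,0,0,0,0],[0.2,0,0,0,0,0,0]]'; python3 -m creep '[[0.2,0,0.015,0,0,0,0],[0.2,0,0,0,0,0,0],[0.2,0,0,0,0,0,0]]'
```

```text
time_s: 15.0
position: [631.5, 283.9, 66.7]
tool_rot: [[1.0, 0.0, 0.0], [-0.0, -0.0, 1.0], [0.0, -1.0, -0.0]]
force: [0.3, 0.3, -1.6]
grip_width: 0.434
time_s: 15.38
position: [631.7, 284.0, 65.6]
tool_rot: [[1.0, 0.001, 0.0], [-0.0, 0.0, 1.0], [0.001, -1.0, 0.0]]
force: [-0.7, 0.1, 4.2]
grip_width: 0.429
time_s: 15.75
position: [631.7, 284.1, 65.6]
tool_rot: [[1.0, 0.001, 0.0], [-0.0, 0.001, 1.0], [0.001, -1.0, 0.001]]
force: [-2.6, -0.6, 8.8]
grip_width: 0.429
```

```bash
python3 -m creep '[[0.2,0,-0.02,0,0,0,0],[0.55,0,0,0,0,0,0],[0.75,0,0,0,0,0,0],[0.75,0,0,0,0,0,0]]'; python3 -m creep '[[0.75,0,-0.3,0,0,0,0],[0.75,0,-0.5,0,0,0,0],[0.75,0,-0.5,0,0,0,0],[0.75,0,-0.2,0,0,0,0],[0.75,0,0,0,0,0,0]]';python3 -m creep '[[0.75,-0.557,0,-0.011,0,0,0],[0.75,-0.557,0,-0.011,0,0,0],[0.75,-0.557,0,-0.011,0,0,0],[0.75,-0.557,0,-0.011,0,0,0],[0.75,0,0,0,0,0,0]]'; python3 - <<'E'
from meas import *
meas("5")
a=cv2.imread("pics/side5.png")[200:440,150:400];b=cv2.imread("pics/top5.png")[140:320,130:330]
cv2.imwrite("pics/z5.png",np.hstack([cv2.resize(a,(400,384)),cv2.resize(b,(400,384))]))
s=r.state();print(s["position"],s["force"],s["grip_width"])
E
```

```text
time_s: 16.25
position: [631.4, 283.9, 65.1]
tool_rot: [[1.0, -0.0, 0.0], [-0.0, -0.0, 1.0], [-0.0, -1.0, -0.0]]
force: [1.1, -0.6, 0.3]
grip_width: 0.752
time_s: 16.88
position: [631.7, 284.0, 186.0]
tool_rot: [[1.0, 0.001, 0.0], [-0.0, 0.0, 1.0], [0.001, -1.0, 0.0]]
force: [0.5, -0.5, -0.7]
grip_width: 0.75
time_s: 17.5
position: [449.4, 279.5, 183.5]
tool_rot: [[1.0, -0.005, -0.001], [0.001, -0.003, 1.0], [-0.005, -1.0, -0.003]]
force: [-0.1, 0.3, 0.5]
grip_width: 0.747
[452.99766034 280.37106409 184.32104574] [ 0.91772581 -0.3680166  -0.34185788] 0.7516335851641364
```

View pics/z5.png

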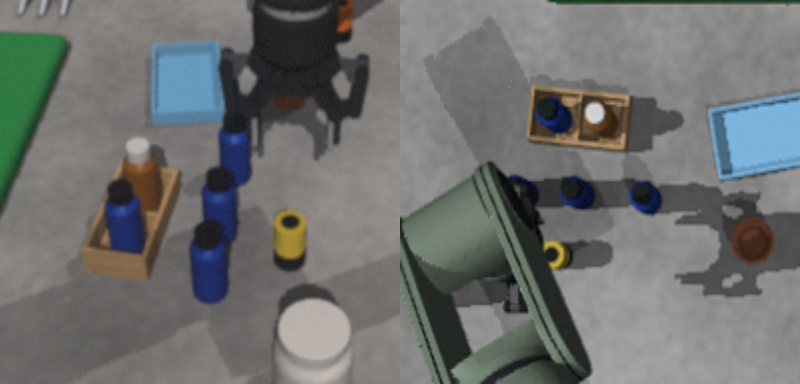

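Both bottles stand upright, one per cell (caps at 548,110 and 595,113 in the right crop). I turn 9.7° so the far finger goes between the two other blue bottles, which also matches the tray's yaw.

```bash
python3 -m creep '[[0.75,0,0.2,0,0,-0.108,0],[0.75,0,0.4,0,0,0,0],[0.75,0,0,0,0,0,0]]'; python3 -m creep '[[0.75,0,0.4,0,0,0,0],[0.75,0,0.35,0,0,0,0],[0.75,0,0.25,0,0,0,0],[0.75,0,0.15,0,0,0,0],[0.75,0,0,0,0,0,0]]'; python3 -m creep '[[0.2,0,0,0,0,0,0],[0.2,0,0,0,0,0,0],[0.2,0,0,0,0,0,0],[0.2,0,0,0,0,0,0]]' 30
```

```text
time_s: 17.98
position: [452.9, 279.6, 134.8]
tool_rot: [[0.986, -0.005, -0.168], [0.168, -0.003, 0.986], [-0.006, -1.0, -0.002]]
force: [-0.2, 0.5, 0.4]
grip_width: 0.752
time_s: 18.6
position: [453.7, 280.5, 45.3]
tool_rot: [[0.986, -0.0, -0.168], [0.168, -0.0, 0.986], [-0.0, -1.0, -0.0]]
force: [-0.5, -0.0, -0.2]
grip_width: 0.753
time_s: 19.1
position: [453.9, 280.9, 46.5]
tool_rot: [[0.986, 0.002, -0.168], [0.168, 0.001, 0.986], [0.002, -1.0, 0.001]]
force: [-1.4, 0.3, 5.8]
grip_width: 0.4
```

```bash
python3 -m creep '[[0.2,0,-0.3,0,0,0,0],[0.2,0,-0.5,0,0,0,0],[0.2,0,-0.5,0,0,0,0],[0.2,0,-0.35,0,0,0,0],[0.2,0,0,0,0,0,0]]'; python3 -m creep '[[0.2,0.218,0,-0.568,0,0,0],[0.2,0.218,0,-0.568,0,0,0],[0.2,0.218,0,-0.568,0,0,0],[0.2,0.218,0,-0.568,0,0,0],[0.2,0.218,0,-0.568,0,0,0]]';python3 -m creep '[[0.2,0.218,0,-0.568,0,0,0],[0.2,0,0.3,0,0,0,0],[0.2,0,0.5,0,0,0,0],[0.2,0,0.3,0,0,0,0],[0.2,0,0,0,0,0,0]]'; python3 - <<'E'
from meas import *
meas("6")
a=cv2.imread("pics/side6.png")[180:420,150:400]
cv2.imwrite("pics/z6.png",cv2.resize(a,(500,480)))
s=r.state();print(s["position"],s["force"],s["grip_width"])
E
```

```text
time_s: 19.73
position: [454.2, 281.1, 179.4]
tool_rot: [[0.986, 0.004, -0.168], [0.168, 0.002, 0.986], [0.005, -1.0, 0.002]]
force: [-0.2, -0.5, -1.2]
grip_width: 0.399
time_s: 20.35
position: [577.1, 69.7, 175.4]
tool_rot: [[0.986, -0.003, -0.168], [0.168, -0.0, 0.986], [-0.003, -1.0, 0.0]]
force: [-0.1, 0.3, -1.1]
grip_width: 0.402
time_s: 20.98
position: [599.7, 29.2, 85.8]
tool_rot: [[0.986, -0.008, -0.168], [0.168, -0.0, 0.986], [-0.008, -1.0, 0.001]]
force: [0.4, -0.3, -0.2]
grip_width: 0.402
[602.18493602  29.38206801  89.07106629] [ 0.65698876 -0.34157754 -0.4439491 ] 0.39748635993395315
```

View pics/z6.png

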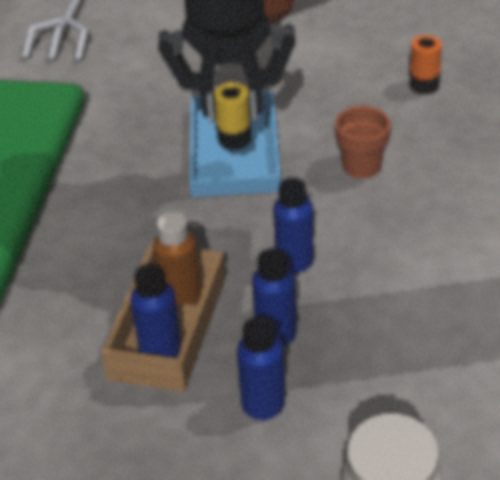

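Yellow hangs upright (232,115) over the near half of the tray. Lowering.

```bash
python3 -m creep '[[0.2,0,0.2,0,0,0,0],[0.2,0,0.15,0,0,0,0],[0.2,0,0.06,0,0,0,0],[0.2,0,0,0,0,0,0],[0.2,0,0,0,0,0,0]]'; python3 -m creep '[[0.2,0,0.025,0,0,0,0],[0.2,0,0,0,0,0,0],[0.2,0,0,0,0,0,0]]'; python3 -m creep '[[0.2,0,0.025,0,0,0,0],[0.2,0,0,0,0,0,0],[0.2,0,0,0,0,0,0]]'
```

```text
time_s: 21.7
position: [602.6, 29.4, 57.0]
tool_rot: [[0.986, 0.001, -0.168], [0.168, -0.0, 0.986], [0.001, -1.0, -0.0]]
force: [-0.7, -0.2, -0.3]
grip_width: 0.401
time_s: 22.08
position: [602.4, 29.4, 54.8]
tool_rot: [[0.986, 0.0, -0.168], [0.168, -0.0, 0.986], [0.0, -1.0, -0.0]]
force: [-0.4, 0.8, 0.1]
grip_width: 0.4
time_s: 22.45
position: [602.3, 29.3, 52.7]
tool_rot: [[0.986, -0.0, -0.168], [0.168, -0.0, 0.986], [-0.0, -1.0, -0.0]]
force: [0.4, -0.0, -0.7]
grip_width: 0.396
```

```bash
python3 -m creep '[[0.2,0,0.02,0,0,0,0],[0.2,0,0,0,0,0,0],[0.2,0,0,0,0,0,0]]'; python3 -m creep '[[0.2,0,0.02,0,0,0,0],[0.2,0,0,0,0,0,0],[0.2,0,0,0,0,0,0]]'
```

```text
time_s: 22.82
position: [602.3, 29.3, 51.1]
tool_rot: [[0.986, -0.0, -0.168], [0.168, -0.0, 0.986], [-0.0, -1.0, -0.0]]
force: [-0.0, -0.0, -1.4]
grip_width: 0.402
time_s: 23.2
position: [602.5, 29.3, 50.6]
tool_rot: [[0.986, 0.001, -0.168], [0.168, -0.0, 0.986], [0.001, -1.0, -0.0]]
force: [-1.8, 0.4, 6.5]
grip_width: 0.404
```

```bash
python3 -m creep '[[0.2,0,-0.015,0,0,0,0],[0.55,0,0,0,0,0,0],[0.75,0,0,0,0,0,0],[0.75,0,0,0,0,0,0]]'; python3 -m creep '[[0.75,0,-0.3,0,0,0,0],[0.75,0,-0.5,0,0,0,0],[0.75,0,-0.5,0,0,0,0],[0.75,0,-0.2,0,0,0,0],[0.75,0,0,0,0,0,0]]';python3 -m creep '[[0.75,-0.55,0,-0.323,0,0,0],[0.75,-0.55,0,-0.323,0,0,0],[0.75,-0.55,0,-0.323,0,0,0],[0.75,-0.55,0,-0.323,0,0,0],[0.75,-0.55,0,-0.323,0,0,0]]'; python3 -m creep '[[0.75,0,0,0,0,0,0],[0.75,0,0,0,0,0,0]]'; python3 - <<'E'
from meas import *
meas("7")
a=cv2.imread("pics/side7.png")[120:360,200:450];b=cv2.imread("pics/top7.png")[160:340,270:470]
cv2.imwrite("pics/z7.png",np.hstack([cv2.resize(a,(400,384)),cv2.resize(b,(400,384))]))
s=r.state();print(s["position"],s["force"],s["grip_width"])
E
```

```text
time_s: 23.7
position: [602.3, 29.3, 50.6]
tool_rot: [[0.986, -0.0, -0.168], [0.168, -0.0, 0.986], [-0.0, -1.0, -0.0]]
force: [-1.0, 0.4, 0.2]
grip_width: 0.751
time_s: 24.32
position: [602.6, 29.4, 171.1]
tool_rot: [[0.986, 0.001, -0.168], [0.168, -0.0, 0.986], [0.001, -1.0, -0.0]]
force: [0.1, 0.3, -1.0]
grip_width: 0.749
time_s: 24.95
position: [404.8, -135.5, 168.8]
tool_rot: [[0.986, -0.004, -0.169], [0.169, 0.001, 0.986], [-0.003, -1.0, 0.002]]
force: [0.1, -0.7, 1.0]
grip_width: 0.754
time_s: 25.2
position: [407.1, -134.9, 169.7]
tool_rot: [[0.986, -0.001, -0.168], [0.168, 0.001, 0.986], [-0.001, -1.0, 0.001]]
force: [-0.4, -0.1, 0.0]
grip_width: 0.751
[ 407.80758474 -134.56869223  170.07986052] [-0.62312574 -0.47338316 -0.43536178] 0.7530653858234
```

View pics/z7.png

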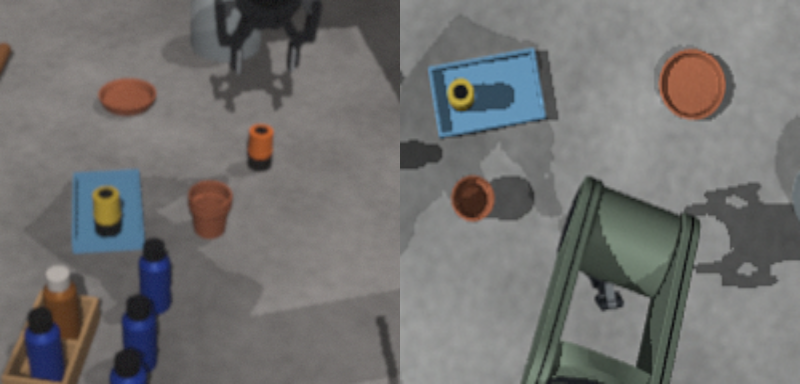

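Yellow stands in the left half of the tray (460,95). Orange (260,145 in the left crop) is under the jaws. Descend 125 mm, grip.

```bash
python3 -m creep '[[0.75,0,0.35,0,0,0,0],[0.75,0,0.45,0,0,0,0],[0.75,0,0.4,0,0,0,0],[0.75,0,0.35,0,0,0,0],[0.75,0,0,0,0,0,0]]'; python3 -m creep '[[0.2,0,0,0,0,0,0],[0.2,0,0,0,0,0,0],[0.2,0,0,0,0,0,0],[0.2,0,0,0,0,0,0]]' 30
```

```text
time_s: 25.92
position: [406.5, -133.9, 45.0]
tool_rot: [[0.985, -0.005, -0.17], [0.17, 0.002, 0.985], [-0.004, -1.0, 0.002]]
force: [0.1, -0.6, 1.2]
grip_width: 0.749
time_s: 26.42
position: [408.2, -135.2, 47.8]
tool_rot: [[0.986, 0.003, -0.168], [0.168, -0.001, 0.986], [0.003, -1.0, -0.001]]
force: [0.4, 1.9, 6.9]
grip_width: 0.401
```

```bash
python3 -m creep '[[0.2,0,-0.3,0,0,0,0],[0.2,0,-0.5,0,0,0,0],[0.2,0,-0.4,0,0,0,0],[0.2,0,-0.2,0,0,0,0],[0.2,0,0,0,0,0,0]]'; python3 -m creep '[[0.2,0.549,0,0.158,0,0,0],[0.2,0.549,0,0.158,0,0,0],[0.2,0.549,0,0.158,0,0,0],[0.2,0.549,0,0.158,0,0,0],[0.2,0.549,0,0.158,0,0,0]]';python3 -m creep '[[0.2,0,0.3,0,0,0,0],[0.2,0,0.4,0,0,0,0],[0.2,0,0.3,0,0,0,0],[0.2,0,0,0,0,0,0],[0.2,0,0,0,0,0,0]]'; python3 - <<'E'
from meas import *
meas("8")
a=cv2.imread("pics/side8.png")[120:360,200:450]
cv2.imwrite("pics/z8.png",cv2.resize(a,(500,480)))
s=r.state();print(s["position"],s["force"],s["grip_width"])
E
```

```text
time_s: 27.05
position: [407.7, -135.3, 159.8]
tool_rot: [[0.986, 0.003, -0.168], [0.168, -0.001, 0.986], [0.003, -1.0, -0.002]]
force: [-0.5, 0.3, -0.4]
grip_width: 0.401
time_s: 27.68
position: [613.5, -35.0, 157.0]
tool_rot: [[0.986, -0.003, -0.168], [0.168, -0.0, 0.986], [-0.003, -1.0, 0.0]]
force: [0.8, -0.7, 0.0]
grip_width: 0.402
time_s: 28.3
position: [613.3, -35.9, 78.9]
tool_rot: [[0.986, 0.0, -0.168], [0.168, -0.0, 0.986], [0.0, -1.0, -0.0]]
force: [-0.2, -0.5, -0.1]
grip_width: 0.4
[613.7181689  -35.88789633  79.74666007] [-0.16291492 -0.79103099 -0.10686516] 0.39663816242757416
```

View pics/z8.png

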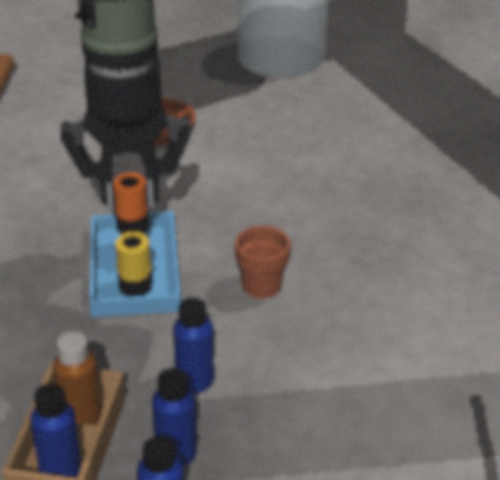

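Orange (131,200) hangs upright over the free half of the tray. Down from 79 to about 51.

```bash
python3 -m creep '[[0.2,0,0.15,0,0,0,0],[0.2,0,0.12,0,0,0,0],[0.2,0,0.04,0,0,0,0],[0.2,0,0,0,0,0,0],[0.2,0,0,0,0,0,0]]'; python3 -m creep '[[0.2,0,0.02,0,0,0,0],[0.2,0,0,0,0,0,0],[0.2,0,0,0,0,0,0]]'; python3 -m creep '[[0.2,0,0.02,0,0,0,0],[0.2,0,0,0,0,0,0],[0.2,0,0,0,0,0,0]]'
```

```text
time_s: 29.02
position: [613.2, -35.8, 54.1]
tool_rot: [[0.986, 0.001, -0.168], [0.168, -0.0, 0.986], [0.0, -1.0, -0.0]]
force: [-0.7, 0.1, -1.0]
grip_width: 0.398
time_s: 29.4
position: [613.1, -35.8, 52.4]
tool_rot: [[0.986, 0.0, -0.168], [0.168, -0.0, 0.986], [0.0, -1.0, -0.0]]
force: [-0.0, -0.4, -0.5]
grip_width: 0.397
time_s: 29.78
position: [613.2, -35.8, 51.8]
tool_rot: [[0.986, 0.001, -0.168], [0.168, -0.0, 0.986], [0.001, -1.0, -0.0]]
force: [-1.2, 1.2, 4.7]
grip_width: 0.399
```

```bash
python3 -m creep '[[0.2,0,-0.01,0,0,0,0],[0.55,0,0,0,0,0,0],[0.75,0,0,0,0,0,0],[0.75,0,0,0,0,0,0]]'; python3 -m creep '[[0.75,0,-0.3,0,0,0,0],[0.75,0,-0.5,0,0,0,0],[0.75,0,-0.5,0,0,0,0],[0.75,0,-0.2,0,0,0,0],[1,0,0,0,0,0,0]]';python3 -m creep '[[1,-0.415,0,0.232,0,0,0],[1,-0.415,0,0.232,0,0,0],[1,-0.415,0,0.232,0,0,0],[1,-0.415,0,0.232,0,0,0],[1,0,0,0,0,0,0]]'; python3 - <<'E'
from meas import *
meas("9")
a=cv2.imread("pics/side9.png")[120:360,200:450];b=cv2.imread("pics/top9.png")[160:340,270:470]
cv2.imwrite("pics/z9.png",np.hstack([cv2.resize(a,(400,384)),cv2.resize(b,(400,384))]))
s=r.state();print(s["position"],s["force"],s["grip_width"])
E
```

```text
time_s: 30.28
position: [613.0, -35.8, 51.3]
tool_rot: [[0.986, -0.0, -0.168], [0.168, -0.0, 0.986], [-0.0, -1.0, -0.0]]
force: [-0.1, 0.2, 0.3]
grip_width: 0.747
time_s: 30.9
position: [613.3, -35.8, 171.9]
tool_rot: [[0.986, 0.002, -0.168], [0.168, -0.0, 0.986], [0.001, -1.0, -0.0]]
force: [-0.6, -0.5, -0.4]
grip_width: 0.94
time_s: 31.52
position: [465.9, 15.6, 169.6]
tool_rot: [[0.986, -0.006, -0.17], [0.17, -0.0, 0.986], [-0.006, -1.0, 0.001]]
force: [0.5, 0.0, -0.6]
grip_width: 0.998
[469.35662845  15.06712822 170.46178289] [-0.58226726 -0.09174327  0.17369029] 0.9991045862296462
```

View pics/z9.png

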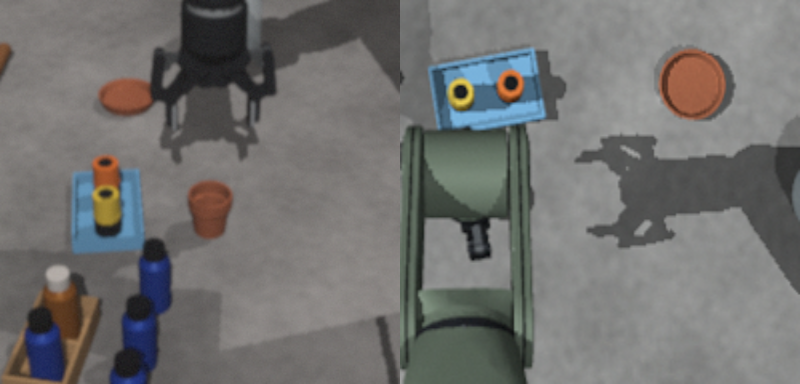

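Both couplings stand in the tray (460,95 and 510,86). The jaws are above the pot (210,210). Descending around it.

```bash
python3 -m creep '[[1,0,0.35,0,0,0,0],[1,0,0.45,0,0,0,0],[1,0,0.4,0,0,0,0],[1,0,0.31,0,0,0,0],[1,0,0,0,0,0,0]]'; python3 -m creep '[[0.3,0,0,0,0,0,0],[0.3,0,0,0,0,0,0],[0.3,0,0,0,0,0,0],[0.3,0,0,0,0,0,0]]' 30
```

```text
time_s: 32.25
position: [469.0, 14.7, 48.5]
tool_rot: [[0.986, -0.005, -0.168], [0.168, -0.0, 0.986], [-0.005, -1.0, 0.001]]
force: [-0.2, -0.3, -0.1]
grip_width: 0.998
time_s: 32.75
position: [470.6, 15.0, 51.9]
tool_rot: [[0.986, 0.003, -0.168], [0.168, -0.0, 0.986], [0.003, -1.0, -0.001]]
force: [-1.3, 0.0, 5.6]
grip_width: 0.664
```

```bash
python3 -m creep '[[0.3,0,-0.3,0,0,0,0],[0.3,0,-0.5,0,0,0,0],[0.3,0,-0.4,0,0,0,0],[0.3,0,-0.2,0,0,0,0],[0.3,0,0,0,0,0,0]]'; python3 -m creep '[[0.3,0.1705,0,-0.5786,0,0,0],[0.3,0.1705,0,-0.5786,0,0,0],[0.3,0.1705,0,-0.5786,0,0,0],[0.3,0.1705,0,-0.5786,0,0,0],[0.3,0.1705,0,-0.5786,0,0,0]]'; python3 -m creep '[[0.3,0.1705,0,-0.5786,0,0,0],[0.3,0.1705,0,-0.5786,0,0,0],[0.3,0,0,0,0,0,0],[0.3,0,0.5,0,0,0,0],[0.3,0,0.4,0,0,0,0]]';python3 -m creep '[[0.3,0,0,0,0,0,0],[0.3,0,0,0,0,0,0]]'; python3 - <<'E'
from meas import *
meas("10")
a=cv2.imread("pics/side10.png")[70:310,200:450]
cv2.imwrite("pics/z10.png",cv2.resize(a,(500,480)))
s=r.state();print(s["position"],s["force"],s["grip_width"])
E
```

```text
time_s: 33.38
position: [470.3, 15.1, 163.9]
tool_rot: [[0.986, 0.003, -0.168], [0.168, -0.0, 0.986], [0.003, -1.0, -0.001]]
force: [-0.5, 0.2, -1.2]
grip_width: 0.661
time_s: 34.0
position: [575.7, -202.8, 161.0]
tool_rot: [[0.986, -0.002, -0.168], [0.168, 0.001, 0.986], [-0.002, -1.0, 0.001]]
force: [-0.2, 0.1, -1.2]
grip_width: 0.658
time_s: 34.62
position: [617.0, -287.0, 88.3]
tool_rot: [[0.986, -0.003, -0.169], [0.169, 0.002, 0.986], [-0.002, -1.0, 0.002]]
force: [-1.0, -0.2, -1.4]
grip_width: 0.662
time_s: 34.88
position: [618.7, -288.0, 91.5]
tool_rot: [[0.986, 0.001, -0.169], [0.169, -0.0, 0.986], [0.001, -1.0, -0.001]]
force: [1.1, 0.3, 0.1]
grip_width: 0.66
[ 619.21882788 -288.39119096   92.51870493] [ 0.39353913  0.36577386 -1.28346791] 0.6618071050457026
```

View pics/z10.png

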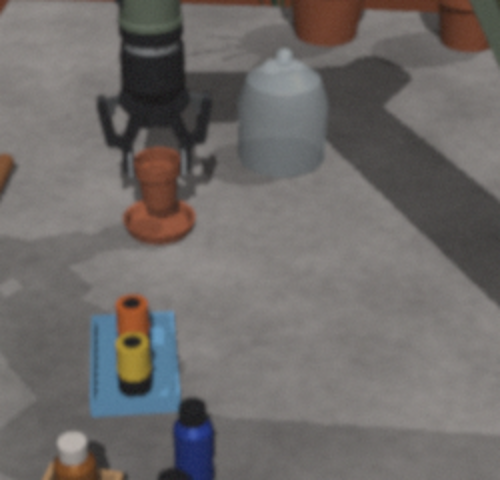

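Pot (158,180) hangs upright over the saucer (158,222), and the cloche is well clear. Lowering.

```bash
python3 -m creep '[[0.3,0,0.18,0,0,0,0],[0.3,0,0.14,0,0,0,0],[0.3,0,0.06,0,0,0,0],[0.3,0,0,0,0,0,0],[0.3,0,0,0,0,0,0]]'; python3 -m creep '[[0.3,0,0.025,0,0,0,0],[0.3,0,0,0,0,0,0],[0.3,0,0,0,0,0,0]]'; python3 -m creep '[[0.3,0,0.02,0,0,0,0],[0.3,0,0,0,0,0,0],[0.3,0,0,0,0,0,0]]'
```

```text
time_s: 35.6
position: [618.5, -288.4, 60.5]
tool_rot: [[0.986, 0.001, -0.168], [0.168, -0.0, 0.986], [0.0, -1.0, -0.0]]
force: [0.1, 0.4, -1.6]
grip_width: 0.657
time_s: 35.98
position: [618.3, -288.3, 58.5]
tool_rot: [[0.986, 0.0, -0.168], [0.168, -0.0, 0.986], [0.0, -1.0, -0.0]]
force: [-0.1, -0.4, -1.3]
grip_width: 0.664
time_s: 36.35
position: [618.5, -288.6, 58.0]
tool_rot: [[0.986, 0.001, -0.168], [0.168, -0.001, 0.986], [0.001, -1.0, -0.001]]
force: [-2.2, -0.7, 5.3]
grip_width: 0.66
```

```bash
python3 -m creep '[[0.3,0,-0.01,0,0,0,0],[0.8,0,0,0,0,0,0],[1,0,0,0,0,0,0],[1,0,0,0,0,0,0]]'; python3 -m creep '[[1,0,-0.3,0,0,0,0],[1,0,-0.5,0,0,0,0],[1,0,-0.5,0,0,0,0],[1,0,-0.5,0,0,0,0],[1,0,0,0,0,0,0]]'; python3 -m creep '[[1,-0.5,0,0.08,0,0,0],[1,-0.5,0,0.08,0,0,0],[1,-0.5,0,0.08,0,0,0],[1,-0.5,0,0.08,0,0,0],[1,-0.5,0,0.08,0,0,0]]'; python3 -m creep '[[1,0,0,0,0,0,0],[1,0,0,0,0,0,0]]'; python3 - <<'E'
from meas import *
meas("11")
cv2.imwrite("pics/zz.png",cv2.resize(cv2.imread("pics/top11.png")[160:310,110:560],None,fx=1.7,fy=1.7))
for k,x,y,h,R in(("amber",625,220,100,16),("blue",631,284,100,16),("yellow",602,28,64,22),("orange",613,-37,64,22),("pot",617,-289,66,34),("jar",420,439,100,45),("cloche",475,-490,140,40)):
    for n in("top","side"):
        t=slab(n,"11",(x,y),R,h-5,h+8)
        if len(t): c=cv2.minEnclosingCircle(t[:,:2].astype(np.float32)); print(k,n,np.round(c[0],1),round(c[1],1),"z%.0f"%np.median(t[:,2]))
s=r.state();print(s["position"],s["force"])
E
```

```text
time_s: 36.85
position: [618.3, -288.2, 57.2]
tool_rot: [[0.986, -0.0, -0.168], [0.168, 0.0, 0.986], [-0.0, -1.0, 0.0]]
force: [0.3, 1.1, 0.7]
grip_width: 1.0
time_s: 37.48
position: [620.0, -289.1, 205.7]
tool_rot: [[0.986, 0.007, -0.168], [0.168, -0.004, 0.986], [0.007, -1.0, -0.005]]
force: [-0.3, 0.2, -0.2]
grip_width: 1.001
time_s: 38.1
position: [413.9, -289.9, 200.2]
tool_rot: [[0.986, -0.002, -0.169], [0.169, 0.001, 0.986], [-0.002, -1.0, 0.002]]
force: [-0.2, -1.7, -0.0]
grip_width: 0.998
time_s: 38.35
position: [416.1, -290.4, 201.0]
tool_rot: [[0.986, 0.0, -0.168], [0.168, 0.0, 0.986], [0.0, -1.0, 0.0]]
force: [-0.6, -1.2, 0.6]
grip_width: 1.001
amber top [622.3 217.4] 12.7 z100
amber side [624.3 221. ] 14.3 z99
blue top [628.4 282.2] 12.7 z100
blue side [629.5 285.1] 14.2 z99
yellow top [601.4  30. ] 17.3 z64
yellow side [603.   32.7] 18.2 z64
orange top [612.1 -37. ] 16.7 z65
orange side [613.7 -34.7] 19.4 z64
pot top [ 615.2 -290.6] 29.8 z66
pot side [ 617.4 -286.1] 30.5 z63
jar top [422.1 439.6] 33.7 z100
jar side [421.3 443. ] 33.6 z99
cloche top [ 471.1 -492.1] 34.3 z137
cloche side [ 474.4 -480.7] 25.4 z136
[ 416.61622299 -290.44994627  201.11135884] [-0.10499077  0.74406255  1.13949773]
```

View pics/zz.png

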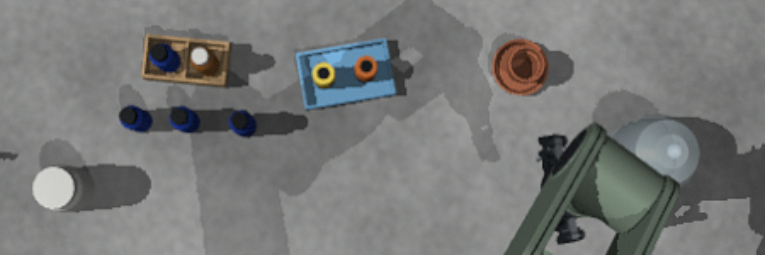

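View pics/side11.png

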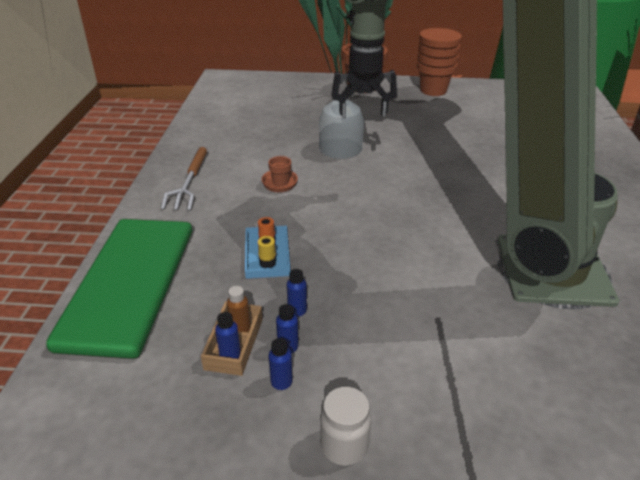

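All five are in place: tops at 100, 64 and 66 mm match standing on the floors. The jar and cloche are at their starting pixels, and the arm is clear.

```bash
python3 -c "
from station import r
print(r.close_job())"
```

```text
the job is handed in; nothing more can be done
None
```

I sorted all five items and handed the job in at about 38 s of robot time, well under the 136 s limit.

**Order:** amber bottle, then the blue bottle nearest the base, then the yellow and orange couplings, then the pot. Each was lowered until it touched the floor, then released.

**Final checks:**
- **Placement:** both cameras showed one bottle per cell, both couplings in the tray and the pot on the saucer, all upright.
- **Heights:** top heights were about 100 mm for the bottles, 64 mm for the couplings and 63–66 mm for the pot. These match each item standing flat on its floor.
- **Bystanders:** the jar was within 2 mm of its starting position in the top view. The cloche stood where it started in the side picture. In the clouds it shifted by about 4 mm, likely because the arm partly hid it in the top view.
- **Look-alikes:** the other three blue bottles were left standing.
- **Forces:** the highest wrist force I read was about 15 N, against the 120 N limit.

**Disagreement:** the two cameras differed by 2–4 mm in y throughout. I took targets mostly from the top camera, and every place had more slack than that.

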